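Check the spring travel of a tilting dish stage

TASK

Check the spring travel of the dish tilt stage: with closed fingertips press straight down on the blue pad on the plate's free corner until the black pointer stands within the red band on the white scale, without pushing it past the band, and keep it there for a good second. Then let go, so that the plate springs fully back, and leave everything clear. Touch the stage only on its pad and the plate round it, not on the dish, the pointer or the red band; do not shift, tip or pick up the bottle, the jar and the slide box.

Things in the scene. Friction and masses are not known exactly. Their poses are not given: they have to be found in the camera images.
- stage: Tilt stage fixed to the bench: aluminium base 270 x 200 x 12 mm. Origin on the bench under the middle of the plate's hinge; z up, -x towards the pad (roughly towards the robot), +x towards the scale, y along the hinge. The white scale at x = 148 mm is 84 mm wide and reaches 127 mm high; its face looks along +x.
- plate_center (a point): Centre of the grey square plate (160 x 160 x 10 mm) on the hinge axis, 60 mm above the bench. The plate's corners point along +-x and +-y of the stage; it rocks about the diagonal along y, between two posts at y = +-88 mm whose tops are 74 mm high.
- pad_top (a point): Centre of the top face of the round blue plastic pad (36 mm across, 6 mm thick, on the free corner of the plate nearest the robot, 85 mm from the hinge axis), where to press; 71 mm above the bench when the plate is at rest, it can go down about 25 mm.
- tilt_plate (a joint): Tilt of the plate in rad: 0 at rest (level, against its stop), grows as the pad is pressed down and the pointer rises, end stop at 0.30. Sprung: the pad needs about 4 N to start moving and about 30 N more per rad (0.35 N more per mm of pad travel), at most 13 N; when let go it springs back to 0.
- pointer_tip (a point): Middle of the black crossbar (104 mm wide, its ends standing out 6 mm beyond the red band on both sides, 3 mm thick) that ends the thin pointer arm, in front of the scale's face, 160 mm beyond the hinge axis on the plate's far corner. Not to be touched. 60 mm above the bench at rest. It rises by 160 mm times sin(tilt), that is 1.9 mm for each mm that the pad goes down.
- mark (a point): Centre of the red band on the white scale (band 12 mm high, 92 mm wide, in two halves either side of the slot, each wrapped round the scale's front, back and outer edge). Its height differs from start to start, 18 to 34 mm above the pointer's rest height. The axes are those of the stage. The band stays where it is, not to be touched.
- dish_center (a point): Clear round culture dish, 84 mm across, 14 mm high, clipped on the middle of the plate (the clips rise 17 mm above the plate), it tilts with it. This point is the centre of its top. Not to be touched.
- bottle: Loose amber bottle with blue cap, 60 mm across, 135 mm tall, standing beside the stage; origin at the centre of its underside. Leave alone.
- jar: Loose clear jar with red lid, 52 mm across, 65 mm tall, beside the stage; origin at the centre of its underside. Leave alone.
- slide_box: Loose green slide box, 85 x 38 x 30 mm, lying beside the stage; origin at the centre of its underside. Leave alone.

How it is judged:
On the way, in this order (a step that is already met when the one before it is completed fails the run):
1. the fingers press the blue pad and hold the pointer within the red band (6 mm either side of its centre) for 0.8 s (z of pointer_tip in the frame of mark between -0.006 and 0.006 m and contact force between tilt_plate_c1 and the fingers above 0.5 N), for 0.8 s.
2. the pad is let go and the plate is back at rest (value of joint tilt_plate below 0.02 rad and contact force between tilt_plate_c1 and anything else below 0.1 N), for 0.2 s.
At the end, for the whole second after the job is handed in: After the press, the plate is back at its rest stop (tilt under 0.02 rad) and still; the red band has not moved (3 mm); bottle, jar and slide box stand still and upright within 15 mm of where they were (value of joint tilt_plate below 0.02 rad and velocity of joint tilt_plate between -0.05 and 0.05 rad/s and distance of mark from where it was at the start of the episode below 0.003 m and distance of each of bottle, jar, slide_box from where it was at the start of the episode below 0.015 m and angle between each of bottle, jar, slide_box's own z axis and vertical below 0.1 rad and linear speed of each of bottle, jar, slide_box below 0.02 m/s); the robot touches nothing.
It fails at once if the pointer is pushed past the red band (more than 12 mm above its centre) (z of pointer_tip in the frame of mark above 0.012 m).
It fails at once if the pointer is touched or lifted (contact force between any of tilt_plate_c2, tilt_plate_c3 and anything else above 1 N).
It fails at once if the dish is touched (contact force between tilt_plate_c4 and anything else above 1 N).
It fails at once if the red band is shifted (distance of mark from where it was at the start of the episode above 0.003 m).
It fails at once if the bottle, the jar or the slide box is shifted over 15 mm, tipped or picked up (distance of any of bottle, jar, slide_box from where it was at the start of the episode above 0.015 m or angle between any of bottle, jar, slide_box's own z axis and vertical above 0.3 rad).
It also fails if it takes over 40 s, if anything falls off the work surface, if the arm or the gripper's body presses on something with over 40 N, if the wrist force passes 120 N, or if a joint passes its speed limit or range.

ROBOT

A 7-joint arm with a two-finger parallel gripper is mounted at the origin on the work surface. World frame = base frame: x ahead of the robot, y to its left, z up, the work surface at z = 0. Lengths are in m, angles in rad, forces in N, time in s.
With the tool pointing down it reaches from about 0.425 to 0.975 m from the base axis. Payload 16.7 kg.
Tool frame: the origin (TCP) lies midway between the tips of the shut fingers; the grasp point (between the pads) lies ctrl.grip_point_offset behind it (ctrl.grip_point_offset is the distance from the TCP to the grasp point, in m); z points along the fingers, y is the direction in which the jaws open and shut (so a half turn about z gives the same grasp; the last joint's range is limited). The gripper opens to 85 mm and grips with 20 to 120 N. Pads are 22 mm wide; open, the fingers measure 114 mm over their backs; the gripper's body (76 mm by 85 mm) begins 54 mm behind the grasp point. The pads swing forward as they close: fully open they stand 13 mm farther back than shut.
Start: joints at [1.145, 0.426, 0.074, 1.606, -0.034, 1.111, -0.067], TCP at [0.184, -0.649, 0.231] pointing down, gripper open.
Joint ranges: [-2.85, 2.85], [-0.5, 2.14], [-1.23, 1.37], [0.21, 2.46], [-1.02, 4.16], [0.16, 2.05], [-2.73, 2.73]. Speed limits (rad/s): [1.89, 1.89, 2.39, 2.39, 3.01, 3.01, 3.01].

INTERFACE

Orientations are given as a unit quaternion [x, y, z, w].
In Python, from plant import ctrl gives the robot as it stands.
- The arm moves only by the tool jog_arm, never from a script. Its argument "rows" is a list of rows, each an object of numbers: "claw": the opening, from -1 (shut) to 1 (fully open); "x", "y", "z": the shift along the world's x, y, z in mm; "wx", "wy", "wz": the turn, a rotation vector about the world's x, y, z in rad. A call has 1 to 8 rows; each row shifts and turns the commanded pose from where the row before left it; what a row does not reach is not made up. A row lasts 1/12 s, in which the tool goes at most 41.7 mm and 7.16 degrees, less where a joint would pass 70% of its speed; a pose out of reach is approached as far as the arm can. A call is refused whole if a number of a shift passes 41.7 or a number of a turn 0.125, either way. A call with a gripper value outside its range is refused whole. The fingers move at their own pace and stop on an object; "force" is the grip in N (left out, the last holds). Time passes only in rows, so rows that do not move let the fingers close. It gives the time, the measured TCP pose, the force and the opening at its end, in the units of the state.
- ctrl.observe(): the state, without advancing time (a new reading comes with each control period).
- ctrl.camera(name): name is "scene" or "top" or "wrist"; returns (picture, depth): 384x512x3 uint8, red, green, blue; 384x512 float32, m along the optical axis (not along the pixel's ray), 0 where there is no reading.
- ctrl.camera_model(name): a dict with "K" (3x3 intrinsics, pixels), "xyz" and "attitude" of the camera in the world; the wrist camera has in their place "mount" (4x4, takes a point from camera to tool coordinates, whose origin is the TCP and whose axes are the flange's). Camera axes: x right, y down, z forward; pixel columns grow to the right and rows downward; lengths in m; the calibration is good to about 2 mm. A picture is of the moment at which its call begins: read the wrist's pose just before it. camera_model takes no time and is no camera call.
- ctrl.sign_off(): hands the job in, once; it reports no verdict.
The state is a dict: "time_s": time; "q": joint angles; "qvel": joint speeds; "joint_efforts": joint torques, N m; "eef_pos": TCP position; "ee_rot": TCP orientation; "ft_force": force on the tool from outside, world axes, zero at the start; "moment": the same for the moment, N m; "gripper_width": finger opening in m.
Only numpy, scipy, OpenCV 4.12 (cv2) and the standard library are available. Lean on these libraries where they do the work, as an engineer would, in place of code of your own. Each camera call takes 0.05 s, during which the arm holds its last target. There are 200 camera calls.

## Working session

There is one attempt and no reset: what is moved stays moved. The work goes in short steps, Python scripts to look and compute and a tool call to move; the robot and the scene stay as the last step left them, time stands still between calls to the robot, and variables do not carry over. Pictures are saved under pics/ and viewed, about 8 in all and at most 12, crops included, and the job is handed in when it is done.

Besides the shell and the picture viewer there is one more tool, called after ">>>" as name([rows], argument=value, ...), one row to a line, values as JSON. jog_arm: Moves the arm, as the interface text tells. Its arguments: {"type":"object","properties":{"rows":{"type":"array"},"force":{"type":"number"}},"required":["rows"]}

```bash
mkdir -p pics
cat > h.py <<'E'
import numpy as np, cv2
from scipy.spatial.transform import Rotation as R
from plant import ctrl
def cam(n):
    p,d=ctrl.camera(n); return p,d,ctrl.camera_model(n)
def world(m,d,u,v,z=None):
    K=np.array(m['K']); 
    a=np.array(m['attitude']); Rm=a if a.shape==(3,3) else R.from_quat(a).as_matrix()
    ray=Rm@np.linalg.inv(K)@np.array([u,v,1.]); o=np.array(m['xyz'])
    return o+ray*(d[int(v),int(u)] if z is None else (z-o[2])/ray[2])
def save(f,p): cv2.imwrite('pics/'+f,cv2.cvtColor(p,cv2.COLOR_RGB2BGR))
E
python3 - <<'E'
from h import *
s=ctrl.observe();print(s)
for n in('scene','top'):
    p,d,m=cam(n);print(n,m)
    np.savez(n+'.npz',p=p,d=d);save(n+'.png',p)
E
```

```text
{'time_s': 0.0, 'q': array([ 1.14450255,  0.42673668,  0.07384388,  1.60661917, -0.03410921,
        1.11083842, -0.06710965]), 'qvel': array([5.47047805e-05, 1.59331442e-03, 8.30232879e-04, 1.82737842e-03,
       1.21933952e-03, 9.72421271e-04, 1.92794804e-03]), 'joint_efforts': array([-3.74240981e-04, -9.49831295e+01,  3.76051068e+00, -4.63519764e+01,
        1.91683508e-02,  1.00046239e-02,  5.30989439e-05]), 'eef_pos': array([ 0.18431955, -0.64890159,  0.23060192]), 'ee_rot': array([ 9.90440921e-01,  1.37935970e-01, -1.36158672e-04, -6.57241423e-04]), 'ft_force': array([ 0.07692991, -0.04251375,  0.0348219 ]), 'moment': array([0.0161022 , 0.0232893 , 0.01374574]), 'gripper_width': 0.08536007670524488}
scene {'K': array([[454.50346167,   0.        , 258.75635345],
       [  0.        , 454.50346167, 191.03961865],
       [  0.        ,   0.        ,   1.        ]]), 'xyz': array([0.91996885, 0.68139935, 0.74837513]), 'attitude': array([ 0.19923018,  0.89404504, -0.39056157, -0.09193727])}
top {'K': array([[494.78438099,   0.        , 253.11917267],
       [  0.        , 494.78438099, 199.19980846],
       [  0.        ,   0.        ,   1.        ]]), 'xyz': array([0.40317543, 0.05022596, 1.32501853]), 'attitude': array([-0.69576935,  0.71497659, -0.04376067,  0.05290071])}
```

View pics/scene.png

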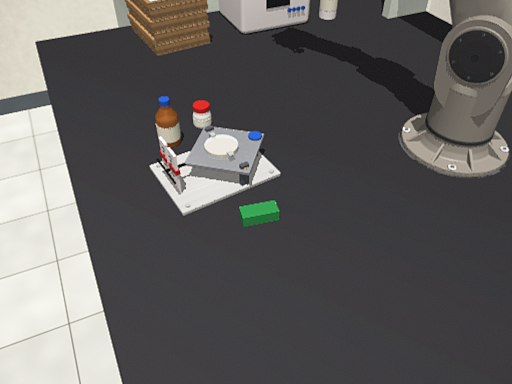

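View pics/top.png

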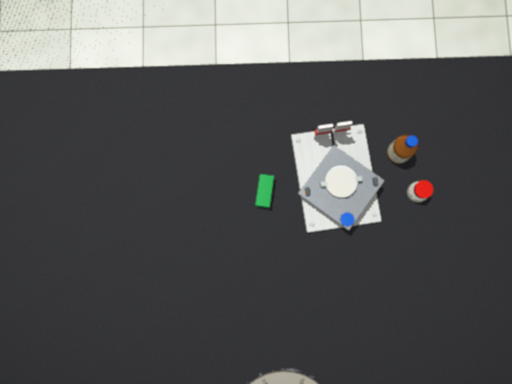

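The scene picture shows the stage with the scale face towards the camera (about (172,165)) and the blue pad at (255,136). In the top picture the pad is at (347,219), the dish at (341,182), the scale at (335,128), the bottle at (403,148), the jar at (420,190) and the box at (265,191).

Run:
```python
from h import *
for n in('top','scene'):
    z=np.load(n+'.npz');p,d=z['p'].astype(int),z['d'];m=ctrl.camera_model(n)
    b=(p[...,2]>120)&(p[...,0]<60)&(p[...,1]<110)
    k,l,st,c=cv2.connectedComponentsWithStats(b.astype(np.uint8))
    for i in range(1,k):
        if st[i,4]>20: print(n,st[i],c[i],world(m,d,*c[i],z=.071),world(m,d,*c[i]))
    if n=='top':
        print('dish',world(m,d,341.5,181.5,z=.079))
        for t in((403,148),(424,189),(265,191)): print(world(m,d,*t))
    else: save('crop.png',cv2.resize(z['p'][125:205,140:240],None,fx=7,fy=7,interpolation=cv2.INTER_CUBIC))
```

```text
top [406 135  12  12 104] [411.76923077 140.54807692] [ 0.7176202  -0.35035298  0.071     ] [ 0.70184512 -0.33025672  0.13391163]
dish [ 0.61407335 -0.16221524  0.079     ]
[ 0.69125194 -0.31710041  0.10208298]
[ 0.59051469 -0.37378076  0.0674145 ]
[0.60240687 0.0326636  0.03187772]
scene [158  96  11  11  87] [163.12643678 100.62068966] [ 0.68329537 -0.42831558  0.071     ] [ 0.70547764 -0.32430731  0.13448713]
scene [249 131  13   9  94] [254.75531915 135.0106383 ] [ 0.51973626 -0.17340563  0.071     ] [ 0.51885251 -0.17529313  0.06950429]
```

View pics/crop.png

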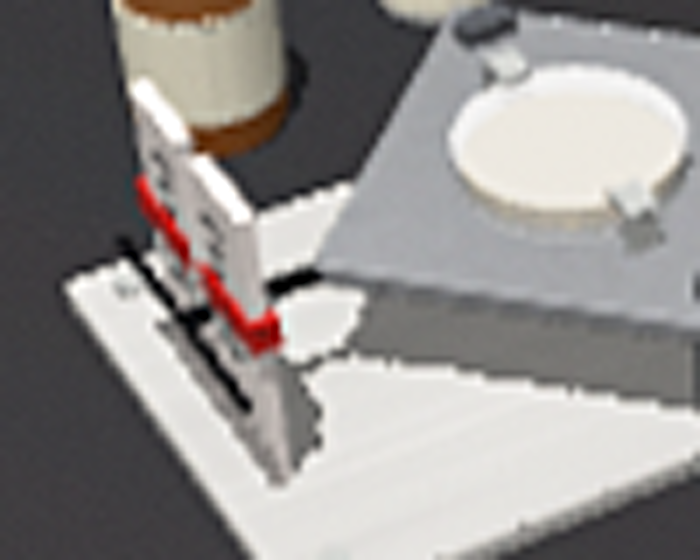

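Run:
```python
from h import *
from scipy.optimize import least_squares
zt=np.load('top.npz');mt=ctrl.camera_model('top');zs=np.load('scene.npz');ms=ctrl.camera_model('scene')
P=world(mt,zt['d'],347,219.5,z=.071);print('pad top',P, zt['p'][219,347])
ps=world(ms,zs['d'],254.75,135.01,z=.071)
C=world(mt,zt['d'],341.5,181.5,z=.079)
posts=[world(mt,zt['d'],u,v,z=.074) for u,v in((308,191),(375,182))];print('posts',posts)
dy=posts[0]-posts[1];print('yaw posts',np.arctan2(-dy[0],dy[1]),np.linalg.norm(dy))
dx=C-(P+ps)/2;print('yaw pad-dish',np.arctan2(dx[1],dx[0]),np.linalg.norm(dx[:2]))
p=zs['p'].astype(int);r=(p[...,0]>130)&(p[...,1]<60)&(p[...,2]<60)
r[:140]=0;v,u=np.nonzero(r);k=(u<185)
pts=np.array([world(ms,zs['d'],a,b) for a,b in zip(u[k],v[k])]);print(len(pts),pts.mean(0),np.median(pts,0),np.sort(pts[:,2])[[2,-3]])
# crossbar ends read in crop
for a,b in((125,245),(247,407)): 
  U,V=140+a/7-.43,125+b/7-.43; print('bar end',world(ms,zs['d'],U,V,z=.06),world(ms,zs['d'],round(U),round(V)))
# band front-face corners, crop: outer left/right, top & bottom
yaw=np.arctan2(dx[1],dx[0])
for yaw in(np.arctan2(-dy[0],dy[1]),yaw):
  ex=np.array([np.cos(yaw),np.sin(yaw),0]);O=(posts[0]+posts[1])/2
  o=np.array(ms['xyz'])
  for X in(.148,.151):
    hs=[]
    for a,b in zip(u[k],v[k]):
      q=world(ms,zs['d'],a,b,z=0)-o; t=(X-ex@(o-O))/(ex@q); w=o+q*t; hs.append(w[2])
    hs=np.array(hs);print('yaw',yaw,'X',X,'band z',hs.mean(),hs.min(),hs.max())
print('origin',O,'pad from it',O-.085*ex)
```

```text
pad top [ 0.51733045 -0.17255575  0.071     ] [ 44 114 225]
posts [array([ 0.59278874, -0.07651783,  0.074     ]), array([ 0.6111673 , -0.24835127,  0.074     ])]
yaw posts 0.10655064625930595 0.17281348527594495
yaw pad-dish 0.11225518768956232 0.09613954991564576
52 [ 0.75370561 -0.13425818  0.08502529] [ 0.75426507 -0.12764198  0.08598671] [0.07902224 0.08830607]
bar end [ 0.76870864 -0.19375972  0.06      ] [ 0.7703241  -0.1912787   0.06102901]
bar end [ 0.75628641 -0.09568689  0.06      ] [ 0.75652938 -0.09346756  0.06101074]
yaw 0.10655064625930595 X 0.148 band z 0.06950875646224185 0.057866178654406464 0.09182337910152139
yaw 0.10655064625930595 X 0.151 band z 0.07740474071757572 0.06589757926574435 0.09945981904173096
yaw 0.11225518768956232 X 0.148 band z 0.06962070760286182 0.05890169252089983 0.09106785994068534
yaw 0.11225518768956232 X 0.151 band z 0.07737744866274854 0.06678092946614955 0.09857950498250967
origin [ 0.60197802 -0.16243455  0.074     ] pad from it [ 0.51751301 -0.17195622  0.074     ]
```

>>> jog_arm([
  {"claw": -1, "x": 20, "y": 28},
  {"claw": -1, "x": 21, "y": 30},
  {"claw": -1, "x": 21, "y": 30},
  {"claw": -1, "x": 21, "y": 30},
  {"claw": -1, "x": 21, "y": 30},
  {"claw": -1, "x": 21, "y": 30},
  {"claw": -1, "x": 21, "y": 30},
  {"claw": -1, "x": 21, "y": 30},
])

```text
validation failed for argument at $.ro...
```

>>> jog_arm([
  {"claw": -1, "x": 21, "y": 30, "z": -10},
  {"claw": -1, "x": 21, "y": 30, "z": -15},
  {"claw": -1, "x": 21, "y": 30, "z": -15},
  {"claw": -1, "x": 21, "y": 30, "z": -15},
  {"claw": -1, "x": 21, "y": 30, "z": -15},
  {"claw": -1, "x": 21, "y": 30, "z": -15},
  {"claw": -1, "x": 21, "y": 29, "z": -15},
  {"claw": -1, "x": 21, "y": 29, "z": -15},
])

```text
validation failed for argument at $.ro...
```

>>> jog_arm([
  {"claw": -1},
  {"claw": -1},
  {"claw": -1},
  {"claw": -1},
])

```text
validation failed for argument at $.ro...
```

Run:
```python
from h import *
s=ctrl.observe();p,d,m=cam('scene');w,_,_=cam('wrist')
print(s['eef_pos'],s['ft_force'],s['gripper_width'])
a=cv2.resize(p[90:190,150:290],None,fx=5.5,fy=5.5,interpolation=cv2.INTER_CUBIC)
save('b.png',a);save('w.png',w)
```

```text
[ 0.18434751 -0.64897308  0.23067715] [-1.03811672  0.14589201 -0.19602319] 0.08565859400193089
```

View pics/b.png

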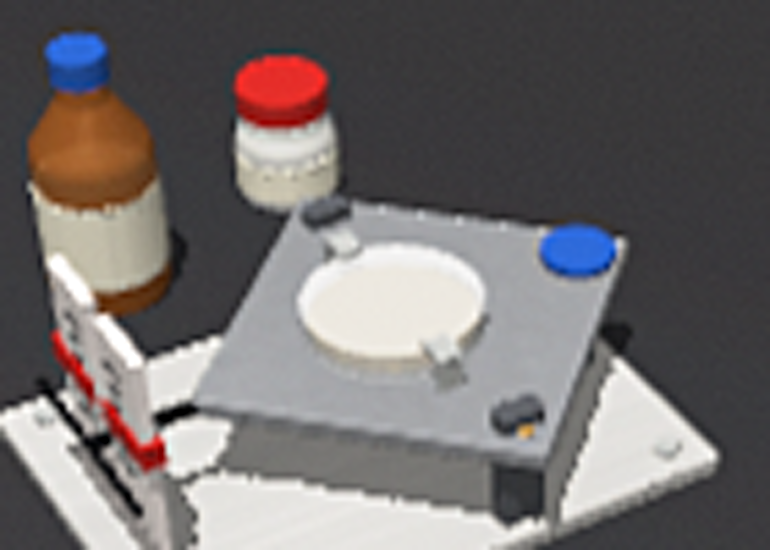

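View pics/w.png

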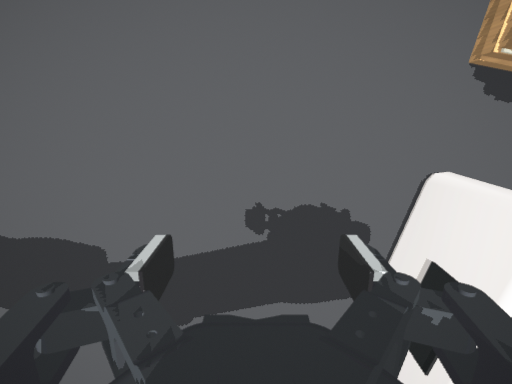

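The moves were refused and the arm hasn't moved. The pictures show the start pose: pad at (577,250) in the crop, scale undisturbed. The rows may need every field, so I'll try that.

>>> jog_arm([
  {"claw": -1, "x": 20, "y": 28, "z": 0, "wx": 0, "wy": 0, "wz": 0},
  {"claw": -1, "x": 21, "y": 30, "z": 0, "wx": 0, "wy": 0, "wz": 0},
])

```text
time_s: 0.37
eef_pos: [0.224, -0.5916, 0.2306]
ee_rot: [0.991, 0.136, -0.0, -0.0]
ft_force: [1.4, 0.5, -0.7]
gripper_width: 0.064
```

>>> jog_arm([
  {"claw": -1, "x": 21, "y": 30, "z": 0, "wx": 0, "wy": 0, "wz": 0},
  {"claw": -1, "x": 21, "y": 30, "z": 0, "wx": 0, "wy": 0, "wz": 0},
  {"claw": -1, "x": 21, "y": 30, "z": 0, "wx": 0, "wy": 0, "wz": 0},
  {"claw": -1, "x": 21, "y": 30, "z": 0, "wx": 0, "wy": 0, "wz": 0},
  {"claw": -1, "x": 21, "y": 30, "z": 0, "wx": 0, "wy": 0, "wz": 0},
  {"claw": -1, "x": 21, "y": 30, "z": 0, "wx": 0, "wy": 0, "wz": 0},
  {"claw": -1, "x": 21, "y": 30, "z": 0, "wx": 0, "wy": 0, "wz": 0},
  {"claw": -1, "x": 21, "y": 30, "z": 0, "wx": 0, "wy": 0, "wz": 0},
])

```text
time_s: 1.03
eef_pos: [0.3941, -0.3497, 0.2314]
ee_rot: [0.99, 0.138, 0.0, 0.0]
ft_force: [1.1, -0.0, -0.3]
gripper_width: -0.0002
```

>>> jog_arm([
  {"claw": -1, "x": 21, "y": 30, "z": -10, "wx": 0, "wy": 0, "wz": 0},
  {"claw": -1, "x": 21, "y": 30, "z": -15, "wx": 0, "wy": 0, "wz": 0},
  {"claw": -1, "x": 21, "y": 30, "z": -15, "wx": 0, "wy": 0, "wz": 0},
  {"claw": -1, "x": 21, "y": 30, "z": -15, "wx": 0, "wy": 0, "wz": 0},
  {"claw": -1, "x": 21, "y": 30, "z": -15, "wx": 0, "wy": 0, "wz": 0},
  {"claw": -1, "x": 19, "y": 26, "z": -20, "wx": 0, "wy": 0, "wz": 0},
  {"claw": -1, "x": 0, "y": 0, "z": -26, "wx": 0, "wy": 0, "wz": 0},
  {"claw": -1, "x": 0, "y": 0, "z": 0, "wx": 0, "wy": 0, "wz": 0},
])

```text
time_s: 1.7
eef_pos: [0.5162, -0.1726, 0.1113]
ee_rot: [0.99, 0.14, -0.002, -0.001]
ft_force: [-2.1, 0.3, -1.2]
gripper_width: -0.0001
```

Run:
```python
from h import *
s=ctrl.observe();p,d,m=cam('scene')
print(s['eef_pos'],s['ft_force'],s['gripper_width'])
save('c.png',cv2.resize(p[70:190,150:290],None,fx=5,fy=5,interpolation=cv2.INTER_CUBIC))
```

```text
[ 0.51618512 -0.17263188  0.11131695] [-2.14171701  0.29660778 -1.20728955] -8.799081024356368e-05
```

View pics/c.png

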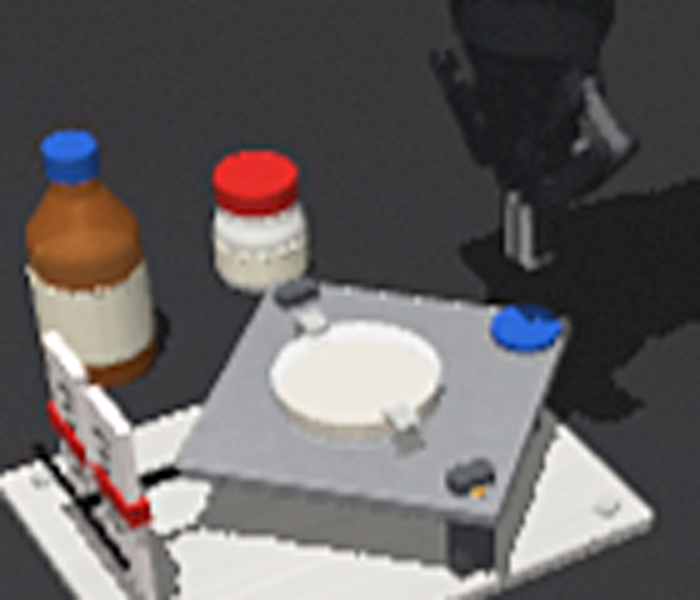

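The fingers are directly above the pad: tip at (525,262) and pad at (527,327) in the crop. Now I'll go down in small steps.

>>> jog_arm([
  {"claw": -1, "x": 2, "y": 0, "z": -15, "wx": 0, "wy": 0, "wz": 0},
  {"claw": -1, "x": 0, "y": 0, "z": -15, "wx": 0, "wy": 0, "wz": 0},
  {"claw": -1, "x": 0, "y": 0, "z": -5, "wx": 0, "wy": 0, "wz": 0},
  {"claw": -1, "x": 0, "y": 0, "z": 0, "wx": 0, "wy": 0, "wz": 0},
  {"claw": -1, "x": 0, "y": 0, "z": 0, "wx": 0, "wy": 0, "wz": 0},
])

```text
time_s: 2.17
eef_pos: [0.5195, -0.176, 0.0814]
ee_rot: [0.991, 0.137, 0.0, 0.0]
ft_force: [-0.2, 0.3, 0.7]
gripper_width: 0.0001
```

>>> jog_arm([
  {"claw": -1, "x": 0, "y": 0, "z": -4, "wx": 0, "wy": 0, "wz": 0},
  {"claw": -1, "x": 0, "y": 0, "z": -4, "wx": 0, "wy": 0, "wz": 0},
  {"claw": -1, "x": 0, "y": 0, "z": -4, "wx": 0, "wy": 0, "wz": 0},
  {"claw": -1, "x": 0, "y": 0, "z": 0, "wx": 0, "wy": 0, "wz": 0},
  {"claw": -1, "x": 0, "y": 0, "z": 0, "wx": 0, "wy": 0, "wz": 0},
  {"claw": -1, "x": 0, "y": 0, "z": 0, "wx": 0, "wy": 0, "wz": 0},
])

```text
time_s: 2.67
eef_pos: [0.5195, -0.1756, 0.0685]
ee_rot: [0.99, 0.138, 0.0, 0.0]
ft_force: [-0.6, -2.4, 5.3]
gripper_width: 0.0
```

Run:
```python
from h import *
s=ctrl.observe();p,d,m=cam('scene')
print(s['eef_pos'],s['ft_force'],s['gripper_width'])
save('d.png',cv2.resize(p[125:205,145:225],None,fx=7,fy=7,interpolation=cv2.INTER_CUBIC))
r=p.astype(int)
def red(): return (r[...,0]>130)&(r[...,1]<60)&(r[...,2]<60)
```

```text
[ 0.51954255 -0.17555325  0.06853827] [-0.61975556 -2.37650542  5.2764883 ] 4.979800156229164e-05
```

View pics/d.png

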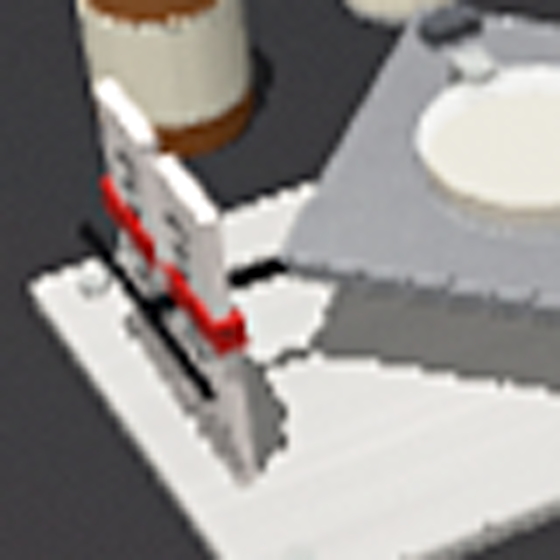

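The pointer has started to rise: bar end at (212,393), up from about (212,407), at 5.3 N. The band is still above it. Next I'll press 8 mm further and measure bar against band.

>>> jog_arm([
  {"claw": -1, "x": 0, "y": 0, "z": -2, "wx": 0, "wy": 0, "wz": 0},
  {"claw": -1, "x": 0, "y": 0, "z": -2, "wx": 0, "wy": 0, "wz": 0},
  {"claw": -1, "x": 0, "y": 0, "z": -2, "wx": 0, "wy": 0, "wz": 0},
  {"claw": -1, "x": 0, "y": 0, "z": -2, "wx": 0, "wy": 0, "wz": 0},
  {"claw": -1, "x": 0, "y": 0, "z": 0, "wx": 0, "wy": 0, "wz": 0},
  {"claw": -1, "x": 0, "y": 0, "z": 0, "wx": 0, "wy": 0, "wz": 0},
  {"claw": -1, "x": 0, "y": 0, "z": 0, "wx": 0, "wy": 0, "wz": 0},
])

```text
time_s: 3.3
eef_pos: [0.5191, -0.1756, 0.0605]
ee_rot: [0.99, 0.138, -0.0, 0.0]
ft_force: [-4.6, -2.4, 7.6]
gripper_width: -0.0001
```

```bash
cat > m.py <<'E'
from h import *
import sys
s=ctrl.observe();p,d,m=cam('scene')
print(s['eef_pos'],s['ft_force'])
save(sys.argv[1],cv2.resize(p[125:205,145:225],None,fx=7,fy=7,interpolation=cv2.INTER_CUBIC))
r=p.astype(int);yaw=.109;ex=np.array([np.cos(yaw),np.sin(yaw),0]);ey=np.array([-ex[1],ex[0],0]);O=np.array([.602,-.1625,0])
def pr(mask,t):
    mask[:140]=0;mask[195:]=0;mask[:,:150]=0;mask[:,190:]=0
    v,u=np.nonzero(mask&(d>0));w=np.array([world(m,d,a,b) for a,b in zip(u,v)])-O
    q=np.c_[w@ex,w@ey,w[:,2]]*1000
    q=q[(q[:,0]>135)&(q[:,0]<175)&(abs(q[:,1])<60)&(q[:,2]>45)]
    print(t,len(q),'med',np.median(q,0).round(1),'z pct',np.percentile(q[:,2],[5,25,75,95]).round(1))
pr((r[...,0]>110)&(r[...,1]<70)&(r[...,2]<70),'red')
pr(r.max(2)<45,'bar')
E
python3 m.py e.png
```

```text
[ 0.51914592 -0.17556672  0.06051168] [-4.55978281 -2.41114109  7.59289835]
red 67 med [155.2  20.1  85.8] z pct [80.  82.3 87.1 88. ]
bar 47 med [160.2  -5.1  82.3] z pct [75.2 81.3 83.2 84.2]
```

View pics/e.png

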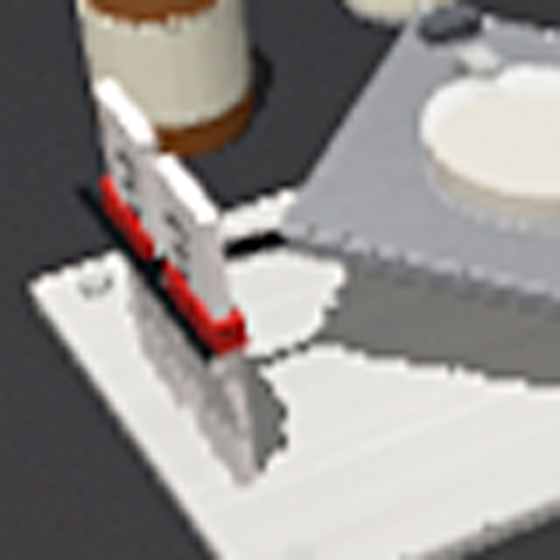

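The bar measures about 82 mm high and the band centre about 84–85 mm. The picture agrees: the bar lies along the lower part of the band, right end at (212,353). I'll press 1 mm more and hold.

>>> jog_arm([
  {"claw": -1, "x": 0, "y": 0, "z": -1, "wx": 0, "wy": 0, "wz": 0},
  {"claw": -1, "x": 0, "y": 0, "z": 0, "wx": 0, "wy": 0, "wz": 0},
  {"claw": -1, "x": 0, "y": 0, "z": 0, "wx": 0, "wy": 0, "wz": 0},
  {"claw": -1, "x": 0, "y": 0, "z": 0, "wx": 0, "wy": 0, "wz": 0},
  {"claw": -1, "x": 0, "y": 0, "z": 0, "wx": 0, "wy": 0, "wz": 0},
  {"claw": -1, "x": 0, "y": 0, "z": 0, "wx": 0, "wy": 0, "wz": 0},
  {"claw": -1, "x": 0, "y": 0, "z": 0, "wx": 0, "wy": 0, "wz": 0},
  {"claw": -1, "x": 0, "y": 0, "z": 0, "wx": 0, "wy": 0, "wz": 0},
])

```text
time_s: 4.02
eef_pos: [0.5192, -0.1756, 0.0596]
ee_rot: [0.99, 0.138, -0.0, 0.0]
ft_force: [-3.9, -3.4, 8.9]
gripper_width: -0.0
```

```bash
python3 m.py f.png
```

```text
[ 0.51920021 -0.17561329  0.05958996] [-3.85568339 -3.39460476  8.86563926]
red 55 med [154.5  23.7  85.7] z pct [80.  84.4 86.9 87.7]
bar 50 med [160.3  -1.2  84.4] z pct [77.9 83.6 85.5 87. ]
```

View pics/f.png

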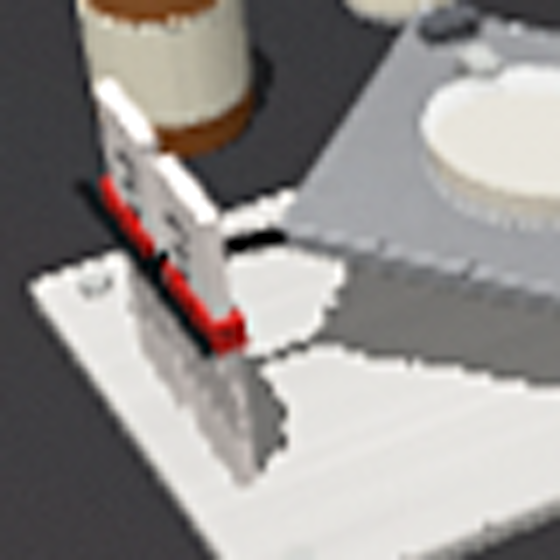

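The bar is at 84.4 mm, close to the band centre, and overlaps the band (right end (210,350)). I'll keep holding it there.

>>> jog_arm([
  {"claw": -1, "x": 0, "y": 0, "z": 0, "wx": 0, "wy": 0, "wz": 0},
  {"claw": -1, "x": 0, "y": 0, "z": 0, "wx": 0, "wy": 0, "wz": 0},
  {"claw": -1, "x": 0, "y": 0, "z": 0, "wx": 0, "wy": 0, "wz": 0},
  {"claw": -1, "x": 0, "y": 0, "z": 0, "wx": 0, "wy": 0, "wz": 0},
  {"claw": -1, "x": 0, "y": 0, "z": 0, "wx": 0, "wy": 0, "wz": 0},
  {"claw": -1, "x": 0, "y": 0, "z": 0, "wx": 0, "wy": 0, "wz": 0},
  {"claw": -1, "x": 0, "y": 0, "z": 0, "wx": 0, "wy": 0, "wz": 0},
  {"claw": -1, "x": 0, "y": 0, "z": 0, "wx": 0, "wy": 0, "wz": 0},
])

```text
time_s: 4.73
eef_pos: [0.5192, -0.1756, 0.0596]
ee_rot: [0.99, 0.138, -0.0, 0.0]
ft_force: [-3.9, -2.5, 9.0]
gripper_width: 0.0
```

>>> jog_arm([
  {"claw": -1, "x": 0, "y": 0, "z": -0.5, "wx": 0, "wy": 0, "wz": 0},
  {"claw": -1, "x": 0, "y": 0, "z": 0, "wx": 0, "wy": 0, "wz": 0},
  {"claw": -1, "x": 0, "y": 0, "z": 0, "wx": 0, "wy": 0, "wz": 0},
  {"claw": -1, "x": 0, "y": 0, "z": 0, "wx": 0, "wy": 0, "wz": 0},
  {"claw": -1, "x": 0, "y": 0, "z": 0, "wx": 0, "wy": 0, "wz": 0},
  {"claw": -1, "x": 0, "y": 0, "z": 0, "wx": 0, "wy": 0, "wz": 0},
  {"claw": -1, "x": 0, "y": 0, "z": 0, "wx": 0, "wy": 0, "wz": 0},
  {"claw": -1, "x": 0, "y": 0, "z": 0, "wx": 0, "wy": 0, "wz": 0},
])

```text
time_s: 5.4
eef_pos: [0.5192, -0.1756, 0.0591]
ee_rot: [0.99, 0.138, -0.0, 0.0]
ft_force: [-3.4, -2.1, 8.1]
gripper_width: -0.0001
```

>>> jog_arm([
  {"claw": -1, "x": 0, "y": 0, "z": 0, "wx": 0, "wy": 0, "wz": 0},
  {"claw": -1, "x": 0, "y": 0, "z": 0, "wx": 0, "wy": 0, "wz": 0},
  {"claw": -1, "x": 0, "y": 0, "z": 0, "wx": 0, "wy": 0, "wz": 0},
  {"claw": -1, "x": 0, "y": 0, "z": 0, "wx": 0, "wy": 0, "wz": 0},
  {"claw": -1, "x": 0, "y": 0, "z": 0, "wx": 0, "wy": 0, "wz": 0},
  {"claw": -1, "x": 0, "y": 0, "z": 0, "wx": 0, "wy": 0, "wz": 0},
  {"claw": -1, "x": 0, "y": 0, "z": 0, "wx": 0, "wy": 0, "wz": 0},
  {"claw": -1, "x": 0, "y": 0, "z": 0, "wx": 0, "wy": 0, "wz": 0},
])

```text
time_s: 6.07
eef_pos: [0.5192, -0.1756, 0.0591]
ee_rot: [0.99, 0.138, -0.0, 0.0]
ft_force: [-3.6, -2.4, 7.8]
gripper_width: 0.0002
```

>>> jog_arm([
  {"claw": -1, "x": 0, "y": 0, "z": 3, "wx": 0, "wy": 0, "wz": 0},
  {"claw": -1, "x": 0, "y": 0, "z": 4, "wx": 0, "wy": 0, "wz": 0},
  {"claw": -1, "x": 0, "y": 0, "z": 5, "wx": 0, "wy": 0, "wz": 0},
  {"claw": -1, "x": 0, "y": 0, "z": 8, "wx": 0, "wy": 0, "wz": 0},
  {"claw": -1, "x": 0, "y": 0, "z": 20, "wx": 0, "wy": 0, "wz": 0},
  {"claw": -1, "x": 0, "y": 0, "z": 30, "wx": 0, "wy": 0, "wz": 0},
  {"claw": -1, "x": 0, "y": 0, "z": 20, "wx": 0, "wy": 0, "wz": 0},
  {"claw": -1, "x": 0, "y": 0, "z": 0, "wx": 0, "wy": 0, "wz": 0},
])

```text
time_s: 6.73
eef_pos: [0.5213, -0.1753, 0.153]
ee_rot: [0.99, 0.138, 0.002, 0.001]
ft_force: [0.4, -0.4, 0.4]
gripper_width: 0.0001
```

>>> jog_arm([
  {"claw": -1, "x": 0, "y": 0, "z": 0, "wx": 0, "wy": 0, "wz": 0},
  {"claw": -1, "x": 0, "y": 0, "z": 0, "wx": 0, "wy": 0, "wz": 0},
  {"claw": -1, "x": 0, "y": 0, "z": 0, "wx": 0, "wy": 0, "wz": 0},
  {"claw": -1, "x": 0, "y": 0, "z": 0, "wx": 0, "wy": 0, "wz": 0},
  {"claw": -1, "x": 0, "y": 0, "z": 0, "wx": 0, "wy": 0, "wz": 0},
  {"claw": -1, "x": 0, "y": 0, "z": 0, "wx": 0, "wy": 0, "wz": 0},
])

```text
time_s: 7.23
eef_pos: [0.5192, -0.1752, 0.1483]
ee_rot: [0.99, 0.138, -0.0, -0.0]
ft_force: [-0.7, -0.5, 0.2]
gripper_width: 0.0001
```

```bash
python3 m.py g.png
python3 - <<'E'
from h import *
p,_,_=cam('scene');save('k.png',cv2.resize(p[70:235,145:290],None,fx=3.6,fy=3.6,interpolation=cv2.INTER_CUBIC))
E
```

```text
[ 0.51920766 -0.17515519  0.14830915] [-0.70541553 -0.46945844  0.16848708]
red 68 med [155.1  21.9  85.6] z pct [78.6 81.6 87.1 88.6]
bar 35 med [162.    2.4  61.8] z pct [59.7 60.6 62.5 64.2]
```

View pics/k.png

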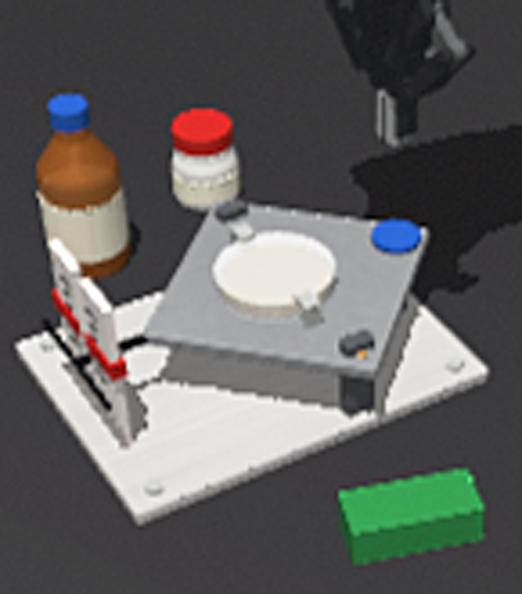

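The picture shows the plate level again, the bar back at its rest line below the band, the fingers clear above the pad at (395,140), and the bottle, jar and box undisturbed. I'm handing it in.

```bash
python3 -c "
from plant import ctrl; print(ctrl.sign_off())"
```

```text
the job is handed in; nothing more can be done
None
```

The press is done and the job is handed in; it reports no verdict, so what follows rests on my own checks.

- **Press and hold:** I pressed the blue pad with closed fingertips to about 11.5–12 mm of travel, at about 8–9 N. I held it there for about 2.7 s, with a further 0.5 mm of press partway through.
- **Pointer in the band:** During the hold the camera put the crossbar at 84.4 mm and the band centre at about 84–85 mm, well inside the ±6 mm limit. I took no picture after the last 0.5 mm, which raises the pointer about 1 mm.
- **Release:** The crossbar went back to its rest height, measured at 61.8 mm against the stated 60 mm. The plate looks level, and the fingers are about 77 mm above the pad with no contact force left.
- **Surroundings:** The red band reads the same as before to within camera error. The bottle, jar and slide box look unmoved in the last picture.

**Checks that disagreed:** The depth readings run about 1–2 mm high, seen on the bar at rest. Pad travel alone gives a crossbar height of about 81.5–82.5 mm, so about 2 mm lower than the camera. An early attempt to get the band height by intersecting the scale plane gave inconsistent values (70–77 mm), because the view is too grazing, so I dropped it. My first three move calls were refused for missing fields, and the arm did not move.

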